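Square up the waffle sheets and close the gate

TASK

Tap the untidy stack of four waffle sheets, gently because they are crisp, until all four lie square in the corner of the squaring tray with their edges flush against both fences. Then take or push the white handle and slide the gate along its rail all the way to its stop beside the stack. Leave the things standing round the tray where they are.

Things in the scene. Friction and masses are not known exactly. Their poses are not given: they have to be found in the camera images.
- tray: Fixed aluminium squaring tray. Origin on the table under the centre of the squared stack's place; x points to the far fence, y to the left fence, z up. Floor plate 8 mm thick, its top at z = 8 mm, from x = -145 to +95 and y = -275 to +80 mm. The near (-x) and right (-y) sides of the stack are open; the gate closes the right side. The gate's rail runs along y at x = +82 mm.
- far_fence (a point): Top middle of the far fence's inner face: tray x = +55, y = +4, z = 44 mm. Steel wall 8 mm thick, tray y = -57 to +65 mm.
- left_fence (a point): Top middle of the left fence's inner face: tray x = +5, y = +65, z = 44 mm. Steel wall 8 mm thick, tray x = -45 to +55 mm.
- sheet1: Rigid waffle sheet, lowest of the four stacked sheets, all alike: 110 mm along its x, 130 mm along its y, 10 mm thick, about 100 g. Origin at the centre of its underside. A squared sheet has its origin at x = 0, y = 0 of the tray and its axes parallel to the tray's; the undersides then lie 8, 18, 28 and 38 mm above the table, the top of the stack at 48 mm.
- sheet2: Rigid waffle sheet, second from below of the four stacked sheets, all alike: 110 mm along its x, 130 mm along its y, 10 mm thick, about 100 g. Origin at the centre of its underside. A squared sheet has its origin at x = 0, y = 0 of the tray and its axes parallel to the tray's; the undersides then lie 8, 18, 28 and 38 mm above the table, the top of the stack at 48 mm.
- sheet3: Rigid waffle sheet, third from below of the four stacked sheets, all alike: 110 mm along its x, 130 mm along its y, 10 mm thick, about 100 g. Origin at the centre of its underside. A squared sheet has its origin at x = 0, y = 0 of the tray and its axes parallel to the tray's; the undersides then lie 8, 18, 28 and 38 mm above the table, the top of the stack at 48 mm.
- sheet4: Rigid waffle sheet, top of the four stacked sheets, all alike: 110 mm along its x, 130 mm along its y, 10 mm thick, about 100 g. Origin at the centre of its underside. A squared sheet has its origin at x = 0, y = 0 of the tray and its axes parallel to the tray's; the undersides then lie 8, 18, 28 and 38 mm above the table, the top of the stack at 48 mm.
- gate (a joint): Slide of the gate carriage along the tray's y: 0 m = fully open (far from the stack), 0.12 m = at its stop beside the stack; it stays where left and moves with some 2 N. Its face (tray x = -40 to +50 mm, up to z = 42 mm) lies at tray y = -191 mm + joint value, so at the stop it stands 6 mm clear of a squared stack: it cannot square the stack by itself.
- gate_grip (a point): Grip point of the gate's upright white handle, on its middle plane, at tray x = 0, 64 mm above the table. The handle is 20 mm thick along the slide (tray y), 60 mm long along tray x, its top 84 mm and the carriage bar at its foot 30 mm above the table. The point lies 42 mm behind the gate's face (towards -y).
- cup: Bystander: steel cup, 84 mm wide, 60 mm high, beyond the far fence. Origin under its centre.
- ring_mould: Bystander: steel ring mould, 90 mm wide, 45 mm high, left of the left fence. Origin under its centre.
- spatula: Bystander: spatula 260 mm long lying beyond the tray, along its own x. Origin at its underside.
- scale: Bystander: white kitchen scale, 160 mm wide, 36 mm high, right of the tray's open end. Origin under its centre.
- bowl: Bystander: steel bowl, 160 mm wide, 60 mm high, to the left. Origin under its centre.

How it is judged:
By the outcome, as a careful person would: the job done as asked, in the order asked, and still so for the second after the job is handed in, with the robot touching nothing.
It also fails if it takes over 64 s, if anything falls off the work surface, if the arm or the gripper's body presses on something with over 40 N, if the wrist force passes 120 N, or if a joint passes its speed limit or range.

ROBOT

A 6-joint arm with a two-finger parallel gripper is mounted at the origin on the work surface. World frame = base frame: x ahead of the robot, y to its left, z up, the work surface at z = 0. Lengths are in mm, angles in rad, forces in N, time in s.
With the tool pointing down it reaches from about 300 to 775 mm from the base axis. Payload 14.6 kg.
Tool frame: the origin (TCP) lies between the finger pads; the fingertips stand 14 mm ahead of it and the grasp point (between the pads) lies 5 mm behind it; z points along the fingers, y is the direction in which the jaws open and shut (so a half turn about z gives the same grasp; the last joint's range is limited). The gripper opens to 85 mm and grips with 20 to 120 N. Pads are 22 mm wide; open, the fingers measure 114 mm over their backs; the gripper's body (76 mm by 85 mm) begins 54 mm behind the grasp point. The pads swing forward as they close: fully open they stand 13 mm farther back than shut.
Start: joints at [-1.353, 0.3, 1.521, -0, 1.321, -0.067], TCP at [154.524, -527.837, 245.281] pointing down, gripper open.
Joint ranges: [-3.03, 3.03], [-0.79, 2.21], [0.23, 2.52], [-1.04, 4.18], [0, 3.07], [-2.55, 2.55]. Speed limits (rad/s): [2.22, 2.22, 2.57, 3.14, 3.14, 3.14].

INTERFACE

Orientations are given as a unit quaternion [x, y, z, w].
In Python, from plant import bot gives the robot as it stands.
- The arm moves only by the tool send_rows, never from a script. Its argument "targets" is a list of rows, each an object with "linear": the shift along the tool's x, y, z in m, a list of three; "angular": the turn, a rotation vector about the tool's x, y, z in rad, a list of three; "grip": the closure, from -1 (fully open) to 1 (shut). A call has 1 to 5 rows; each row shifts and turns the commanded pose from where the row before left it, along the tool's axes as they then stand; what a row does not reach is not made up. A row lasts 1/10 s, in which the tool goes at most 50 mm and 8.59 degrees, less where a joint would pass 70% of its speed; a pose out of reach is approached as far as the arm can. A call is refused whole if a number of a shift passes 0.05 or a number of a turn 0.15, either way. A call with a gripper value outside its range is refused whole. The fingers move at their own pace and stop on an object; the grip force is fixed at half the most. Time passes only in rows, so rows that do not move let the fingers close. It gives the time, the measured TCP pose, the force and the opening at its end, in the units of the state.
- bot.get_obs(): the state, without advancing time (a new reading comes with each control period).
- bot.camera(name): name is "side" or "top" or "wrist"; returns a dict with "color" (480x640x3 uint8, red, green, blue), "mtx" (3x3 intrinsics, pixels), "rvec" (rotation vector, rad) and "tvec" (3), from world to camera coordinates, as OpenCV has them; the wrist camera has in their place "tool_from_camera" (4x4, takes a point from camera to tool coordinates, whose origin is the TCP and whose axes are the flange's). Camera axes: x right, y down, z forward; pixel columns grow to the right and rows downward; lengths in mm; the calibration is good to about 2 mm. A picture is of the moment at which its call begins: read the wrist's pose just before it. There is no depth.
- bot.finish_job(): hands the job in, once; it reports no verdict.
The state is a dict: "t": time; "joints": joint angles; "joint_vel": joint speeds; "joint_efforts": joint torques, N m; "ee_pos": TCP position; "tcp_rot": TCP orientation; "ft_force": force on the tool from outside, world axes, zero at the start; "torque": the same for the moment, N m; "finger_gap": finger opening in mm.
Only numpy, scipy, OpenCV 4.12 (cv2) and the standard library are available. Lean on these libraries where they do the work, as an engineer would, in place of code of your own. Each camera call takes 0.05 s, during which the arm holds its last target. There are 200 camera calls.

## Working session

There is one attempt and no reset: what is moved stays moved. The work goes in short steps, Python scripts to look and compute and a tool call to move; the robot and the scene stay as the last step left them, time stands still between calls to the robot, and variables do not carry over. Pictures are saved under pics/ and viewed, about 8 in all and at most 12, crops included, and the job is handed in when it is done.

Besides the shell and the picture viewer there is one more tool, called after "Request:" as a command line: name --argument value ..., lists and objects as JSON in quotes. send_rows: Moves the arm, as the interface text tells. Its arguments: {"type":"object","properties":{"targets":{"type":"array","items":{"type":"object","properties":{"linear":{"type":"array","items":{"type":"number"}},"angular":{"type":"array","items":{"type":"number"}},"grip":{"type":"number"}}}}},"required":["targets"]}

```bash
mkdir -p pics; ls; python3 - <<'E'
from plant import bot
import cv2
o=bot.get_obs();print(o)
for n in("top","side"):
    c=bot.camera(n);cv2.imwrite(f"pics/{n}0.png",c["color"][...,::-1]);print(n,c["mtx"],c["rvec"],c["tvec"])
E
```

```text
pics
{'t': 0.0, 'joints': array([-1.35258559e+00,  3.00505072e-01,  1.52162937e+00, -1.94179156e-05,
        1.32069226e+00, -6.65953065e-02]), 'joint_vel': array([ 5.80239202e-04,  1.41263770e-03,  5.23987417e-04,  2.63060012e-05,
       -9.82493938e-04, -1.64667233e-03]), 'joint_efforts': array([-4.64207609e-03, -5.43505740e+01, -3.61794949e+01, -2.49982131e-04,
        4.05710918e-03,  1.82557773e-05]), 'ee_pos': array([ 154.47911708, -527.61705151,  244.68224097]), 'tcp_rot': array([ 9.89877282e-01,  1.41924579e-01, -5.61087110e-05, -6.14538727e-04]), 'ft_force': array([-0.93440546, -0.03625017,  0.63683367]), 'torque': array([ 0.04593855, -0.03589216, -0.00294997]), 'finger_gap': 85.44640891747436}
top [[462.94644546   0.         318.68732083]
 [  0.         462.94644546 241.91348186]
 [  0.           0.           1.        ]] [ 2.11675658 -2.16235536  0.13902648] [ 82.9127157  656.26091701 864.9659622 ]
side [[483.52664987   0.         315.21044032]
 [  0.         483.52664987 243.21006642]
 [  0.           0.           1.        ]] [ 0.4498684  -2.58913623  1.37728118] [617.6321713  127.41474366 971.74095318]
```

View pics/top0.png

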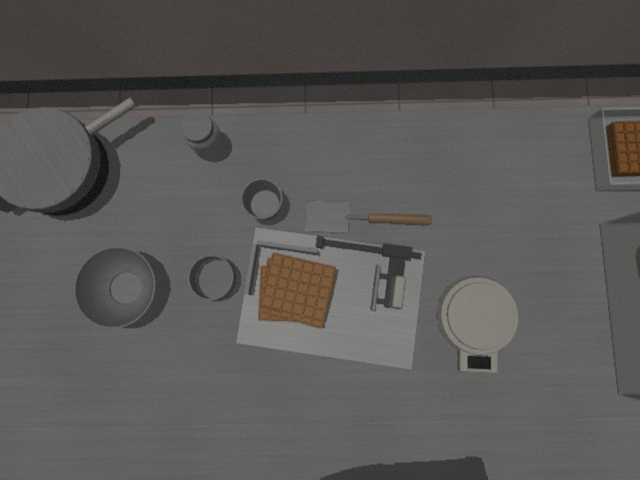

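View pics/side0.png

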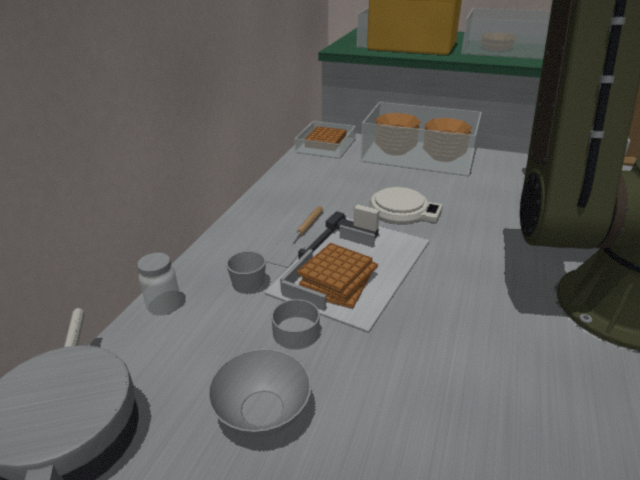

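The top view shows the tray plate with corners near (255,229), (424,238), (413,367) and (237,344). The stack is around (297,290), the gate handle at (398,292), the ring mould at (213,278) and the cup at (263,200). The side view shows at least two visibly offset layers in the stack.

```bash
cat > h.py <<'E'
import numpy as np, cv2
from scipy.spatial.transform import Rotation as R
from plant import bot
def grab(n):
    """image, K, Rcw, t (world->cam)"""
    o=bot.get_obs(); c=bot.camera(n)
    if n=="wrist":
        T=np.eye(4);T[:3,:3]=R.from_quat(o["tcp_rot"]).as_matrix();T[:3,3]=o["ee_pos"]
        W=np.linalg.inv(T@np.array(c["tool_from_camera"]));Rm,t=W[:3,:3],W[:3,3]
    else: Rm=cv2.Rodrigues(np.array(c["rvec"]))[0];t=np.array(c["tvec"])
    return c["color"][...,::-1].copy(),np.array(c["mtx"]),Rm,t
def cast(px,z,K,Rm,t):
    px=np.atleast_2d(px).astype(float)
    d=(np.c_[px,np.ones(len(px))]@np.linalg.inv(K).T)@Rm; o=-Rm.T@t
    z=np.broadcast_to(z,len(px)); return o+d*((z-o[2])/d[:,2])[:,None]
def proj(P,K,Rm,t):
    c=np.atleast_2d(P)@Rm.T+t; q=c@K.T; return q[:,:2]/q[:,2:]
def fit2d(A,B):
    """A tray pts -> B world; returns yaw, origin"""
    a,b=A-A.mean(0),B-B.mean(0)
    y=np.arctan2((a[:,0]*b[:,1]-a[:,1]*b[:,0]).sum(),(a*b).sum())
    c,s=np.cos(y),np.sin(y);M=np.array([[c,-s],[s,c]])
    o=B.mean(0)-M@A.mean(0); return y,o,(A@M.T+o)-B
E
python3 - <<'E'
from h import *
im,K,Rm,t=grab("top")
px=[(255,229),(424,238),(413,367),(237,344)]
W=cast(px,8,K,Rm,t)[:,:2]
A=np.array([(95,80),(95,-275),(-145,-275),(-145,80)],float)
y,o,r=fit2d(A,W);print("plate",W.round(),y,o,r.round(1))
for p,z in[((398,292),84),((264,205),0),((213,278),45),((480,315),36)]:print(p,cast([p],z,K,Rm,t).round())
hsv=cv2.cvtColor(im,cv2.COLOR_BGR2HSV)
m=cv2.inRange(hsv,(3,100,40),(22,255,255));m[:,:240]=0;m[:,345:]=0;m[:245]=0;m[335:]=0
c=max(cv2.findContours(m,0,2)[0],key=cv2.contourArea);print(cv2.approxPolyDP(c,2.5,True)[:,0].tolist())
print("cam",-Rm.T@t)
print(bot.camera("wrist")["tool_from_camera"],bot.camera("wrist")["mtx"])
cv2.imwrite("pics/topcrop.png",cv2.resize(im[220:375,230:430],None,fx=4,fy=3.87,interpolation=2))
E
```

```text
plate [[ 694.  201.]
 [ 667. -147.]
 [ 410. -112.]
 [ 461.  237.]] -0.12210378236670141 [594.56921086 138.48978298] [[  4.9   5.4]
 [-11.6   1. ]
 [  7.3  -5. ]
 [ -0.6  -1.5]]
(398, 292) [[555. -77.  84.]]
(264, 205) [[746. 183.   0.]]
(213, 278) [[591. 278.  45.]]
(480, 315) [[ 509. -241.   36.]]
[[273, 253], [267, 265], [261, 267], [259, 319], [295, 320], [321, 327], [335, 268]]
cam [526.36555463  56.95911961 951.53244137]
[[-1.13186735e-04 -9.53046675e-01 -3.02823418e-01  7.71947854e+01]
 [ 9.99999990e-01 -1.32765373e-04  4.40681341e-05  6.02586798e-01]
 [-8.22034527e-05 -3.02823410e-01  9.53046681e-01 -1.29040864e+02]
 [ 0.00000000e+00  0.00000000e+00  0.00000000e+00  1.00000000e+00]] [[332.56157841   0.         323.75127616]
 [  0.         332.56157841 237.44765204]
 [  0.           0.           1.        ]]
```

View pics/topcrop.png

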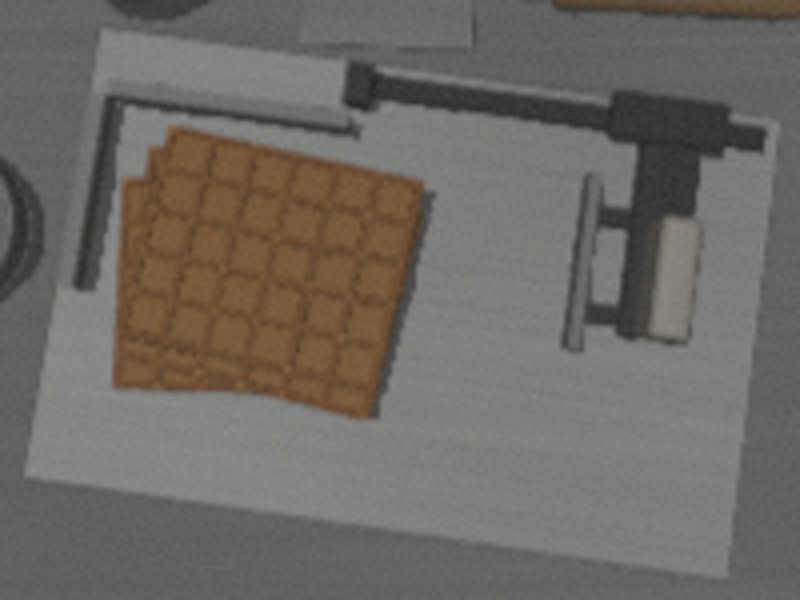

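```bash
cat >> h.py <<'E'
import json,os
TR=json.load(open("tray.json")) if os.path.exists("tray.json") else None
def t2w(p):
    c,s=np.cos(TR[0]),np.sin(TR[0]);p=np.atleast_2d(p).astype(float)
    return np.c_[p[:,:2]@np.array([[c,-s],[s,c]]).T+TR[1:3],p[:,2:]]
def w2t(p):
    c,s=np.cos(TR[0]),np.sin(TR[0]);p=np.atleast_2d(p).astype(float)
    return np.c_[(p[:,:2]-TR[1:3])@np.array([[c,-s],[s,c]]),p[:,2:]]
def rotdown(yaw): return R.from_euler("z",yaw)*R.from_quat([1,0,0,0])
def delta(p,yaw):
    """tool-frame move from measured pose to tray point p, tool yaw rel. tray"""
    o=bot.get_obs();r=R.from_quat(o["tcp_rot"])
    g=rotdown(TR[0]+yaw)
    return (r.inv().apply(t2w(p)[0]-o["ee_pos"])/1000).round(4),(r.inv()*g).as_rotvec().round(4)
def where():
    o=bot.get_obs();r=R.from_quat(o["tcp_rot"]).as_matrix()
    print("t",round(o["t"],2),"tray",w2t(o["ee_pos"])[0].round(1),"yaw",round(np.arctan2(r[1,0],r[0,0])-TR[0],4),"z",r[:,2].round(4),"F",o["ft_force"].round(1),"gap",round(o["finger_gap"],1))
E
python3 - <<'E'
import h;from h import *
im,K,Rm,t=grab("top")
px=[(255,227.8),(424.5,251.5),(411.8,369),(236.3,342.7)]
W=cast(px,8,K,Rm,t)[:,:2]
A=np.array([(95,80),(95,-275),(-145,-275),(-145,80)],float)
y,o,r=fit2d(A,W);print(y,o,r.round(1))
h.TR=[y,*o];json.dump(h.TR,open("tray.json","w"))
where();print(delta((-30,-40,245),0))
E
```

```text
-0.16227685124930016 [591.64540676 138.04648978] [[ 2.1  0.8]
 [ 1.9 -2.1]
 [-1.9 -0.6]
 [-2.1  1.9]]
t 0.3 tray [-323.8 -727.7  245.1] yaw 0.4471 z [-1.e-04  3.e-04 -1.e+00] F [-0.7 -0.4  0.7] gap 85.4
(array([ 5.623e-01, -4.931e-01,  3.000e-04]), array([-3.000e-04,  1.000e-04,  4.471e-01]))
```

Request:
send_rows --targets '[{"linear": [0.03,-0.027,0],"angular": [0,0,0],"grip": -1},{"linear": [0.031,-0.027,0],"angular": [0,0,0],"grip": -1},{"linear": [0.031,-0.027,0],"angular": [0,0,0],"grip": -1},{"linear": [0.031,-0.027,0],"angular": [0,0,0],"grip": -1},{"linear": [0.031,-0.027,0],"angular": [0,0,0],"grip": -1}]'

```text
t: 0.8
ee_pos: [264.9, -353.5, 245.3]
tcp_rot: [0.99, 0.142, 0.0, 0.0]
ft_force: [-0.0, -0.1, 0.2]
finger_gap: 85.3
```

Request:
send_rows --targets '[{"linear": [0.031,-0.027,0],"angular": [0,0,0],"grip": -1},{"linear": [0.031,-0.027,0],"angular": [0,0,0],"grip": -1},{"linear": [0.031,-0.027,0],"angular": [0,0,0],"grip": -1},{"linear": [0.031,-0.027,0],"angular": [0,0,0],"grip": -1},{"linear": [0.031,-0.027,0],"angular": [0,0,0],"grip": -1}]'

```text
t: 1.3
ee_pos: [375.8, -180.3, 245.5]
tcp_rot: [0.99, 0.142, 0.0, 0.0]
ft_force: [-0.1, -0.7, -0.0]
finger_gap: 85.2
```

Request:
send_rows --targets '[{"linear": [0.031,-0.027,0],"angular": [0,0,0],"grip": -1},{"linear": [0.031,-0.027,0],"angular": [0,0,0],"grip": -1},{"linear": [0.031,-0.027,0],"angular": [0,0,0],"grip": -1},{"linear": [0.031,-0.027,0],"angular": [0,0,0],"grip": -1},{"linear": [0.031,-0.027,0],"angular": [0,0,0],"grip": -1}]'

```text
t: 1.8
ee_pos: [486.7, -7.1, 245.4]
tcp_rot: [0.99, 0.142, 0.0, 0.0]
ft_force: [-0.2, -0.9, -0.1]
finger_gap: 85.1
```

Request:
send_rows --targets '[{"linear": [0.031,-0.027,0],"angular": [0,0,0],"grip": -1},{"linear": [0.031,-0.027,0],"angular": [0,0,0],"grip": -1},{"linear": [0.031,-0.027,0],"angular": [0,0,0],"grip": -1},{"linear": [0,0,0],"angular": [0,0,0.11],"grip": -1},{"linear": [0,0,0],"angular": [0,0,0.11],"grip": -1}]'

```text
t: 2.3
ee_pos: [552.7, 96.2, 244.7]
tcp_rot: [1.0, 0.031, -0.0, 0.0]
ft_force: [0.6, 0.4, -0.3]
finger_gap: 85.1
```

Request:
send_rows --targets '[{"linear": [0,0,0],"angular": [0,0,0.11],"grip": -1},{"linear": [0,0,0],"angular": [0,0,0.11],"grip": -1},{"linear": [0,0,0],"angular": [0,0,0],"grip": -1},{"linear": [0,0,0],"angular": [0,0,0],"grip": -1}]'

```text
t: 2.7
ee_pos: [552.5, 95.0, 245.2]
tcp_rot: [0.997, -0.076, -0.0, 0.0]
ft_force: [0.2, 0.9, 0.5]
finger_gap: 85.4
```

```bash
python3 - <<'E'
from h import *
where();im,K,Rm,t=grab("wrist");cv2.imwrite("pics/w1.png",im);np.savez("w1.npz",K=K,R=Rm,t=t)
E
```

```text
t 2.7 tray [-31.7 -48.8 245.2] yaw 0.0103 z [-1.e-04 -0.e+00 -1.e+00] F [0.2 0.9 0.5] gap 85.4
```

View pics/w1.png

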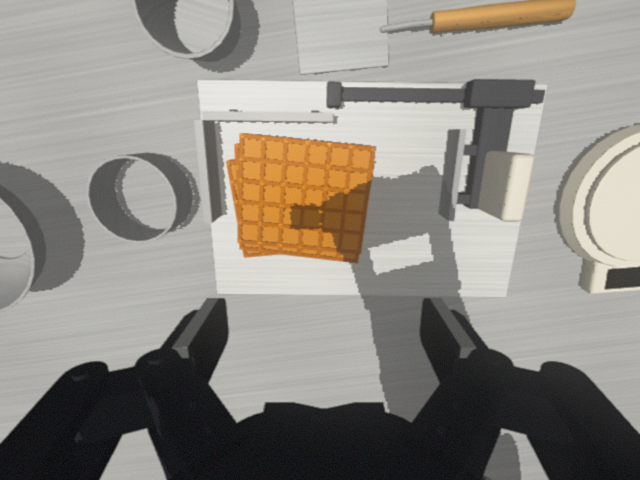

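The wrist view shows the plate corners at about (198,80), (547,84), (505,296) and (219,294). The far fence top runs along row 115 (200–336), the left fence along column 205–215, and the sheets span (228–375, 133–262). The handle is at (507,185).

```bash
python3 - <<'E'
import h;from h import *
d=np.load("w1.npz");K,Rm,t=d["K"],d["R"],d["t"];im=cv2.imread("pics/w1.png")
W=cast([(198,80),(547,84),(505,296),(219,294)],8,K,Rm,t)[:,:2]
A=np.array([(95,80),(95,-275),(-145,-275),(-145,80)],float)
y,o,r=fit2d(A,W);print(y,o,r.round(1))
h.TR=[y,*o];json.dump(h.TR,open("tray.json","w"))
big=cv2.resize(im[60:310,180:560],None,fx=2,fy=2,interpolation=cv2.INTER_CUBIC)
def line(p,q,col):
    s=(proj(t2w([p,q]),K,Rm,t)-[180,60])*2;cv2.line(big,*[tuple(int(v) for v in a) for a in s],col,1)
line((55,-57,44),(55,65,44),(0,0,255));line((55,65,44),(-45,65,44),(0,0,255))
line((55,-57,8),(55,65,8),(255,0,0));line((55,65,8),(-45,65,8),(255,0,0))
for a,b in zip(A,np.roll(A,1,0)):line((*a,8),(*b,8),(0,160,0))
cv2.imwrite("pics/w1ov.png",big)
hsv=cv2.cvtColor(im,cv2.COLOR_BGR2HSV)
m=cv2.inRange(hsv,(3,120,40),(22,255,255));m[:120]=0;m[270:]=0;m[:,:215]=0;m[:,385:]=0
c=max(cv2.findContours(m,0,2)[0],key=cv2.contourArea);a=cv2.approxPolyDP(c,2,True)[:,0];print(np.c_[a,w2t(cast(a,48,K,Rm,t)).round(),w2t(cast(a,18,K,Rm,t)).round()[:,:2]])
where()
E
```

```text
-0.16153934599136233 [591.63263858 137.97312758] [[ 1.1  1.7]
 [ 0.9 -1.9]
 [-1.7 -2.4]
 [-0.3  2.6]]
[[ 240.  134.   43.   30.   48.   43.   37.]
 [ 240.  142.   36.   30.   48.   35.   38.]
 [ 235.  145.   33.   35.   48.   32.   43.]
 [ 236.  158.   21.   35.   48.   19.   43.]
 [ 227.  161.   18.   44.   48.   16.   52.]
 [ 238.  221.  -41.   37.   48.  -49.   45.]
 [ 238.  242.  -64.   39.   48.  -74.   47.]
 [ 244.  256.  -79.   34.   48.  -91.   41.]
 [ 285.  253.  -75.   -9.   48.  -86.   -6.]
 [ 356.  262.  -85.  -84.   48.  -97.  -87.]
 [ 360.  251.  -72.  -88.   48.  -83.  -91.]
 [ 374.  147.   32.  -96.   48.   31. -101.]]
t 2.75 tray [-31.7 -48.6 245.3] yaw 0.0094 z [-0.  0. -1.] F [ 0.4 -0.1 -1.1] gap 85.4
```

View pics/w1ov.png

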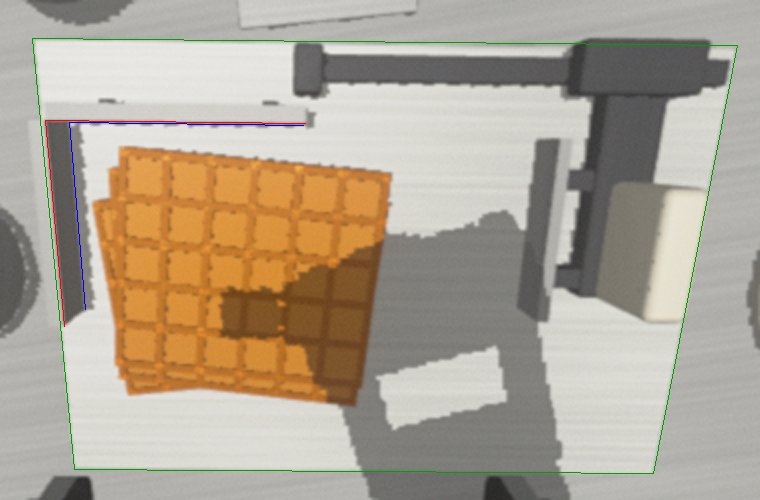

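Tray pose fits both fences to about 1 mm. I'll go to the near side of the stack with the fingers open and descend. When open, the fingertips are only about 1 mm ahead of the TCP.

Request:
send_rows --targets '[{"linear": [-0.044,-0.008,0],"angular": [0,0,0.0094],"grip": -1},{"linear": [-0.044,-0.008,0],"angular": [0,0,0],"grip": -1},{"linear": [0,0,0.045],"angular": [0,0,0],"grip": -1},{"linear": [0,0,0.045],"angular": [0,0,0],"grip": -1},{"linear": [0,0,0.045],"angular": [0,0,0],"grip": -1}]'

```text
t: 3.25
ee_pos: [468.1, 125.0, 109.5]
tcp_rot: [0.997, -0.081, 0.001, -0.0]
ft_force: [1.3, 0.7, -1.3]
finger_gap: 85.8
```

Request:
send_rows --targets '[{"linear": [0,0,0.04],"angular": [0,0,0],"grip": -1},{"linear": [0,0,0.03],"angular": [0,0,0],"grip": -1},{"linear": [0,0,0.01],"angular": [0,0,0],"grip": -1},{"linear": [0,0,0.005],"angular": [0,0,0],"grip": -1},{"linear": [0,0,0],"angular": [0,0,0],"grip": -1}]'

```text
t: 3.75
ee_pos: [468.7, 125.0, 26.0]
tcp_rot: [0.997, -0.082, 0.0, -0.0]
ft_force: [1.0, 0.6, 1.1]
finger_gap: 85.6
```

```bash
python3 - <<'E'
from h import *
where();im,K,Rm,t=grab("side");im2=grab("wrist")[0]
a=cv2.resize(im[210:360,250:450],None,fx=3,fy=3,interpolation=2)
cv2.imwrite("pics/s2.png",a);cv2.imwrite("pics/w2.png",im2)
E
```

```text
t 3.75 tray [-119.2  -32.6   26. ] yaw -0.0024 z [ 9.e-04  2.e-04 -1.e+00] F [1.  0.6 1.1] gap 85.6
```

View pics/s2.png

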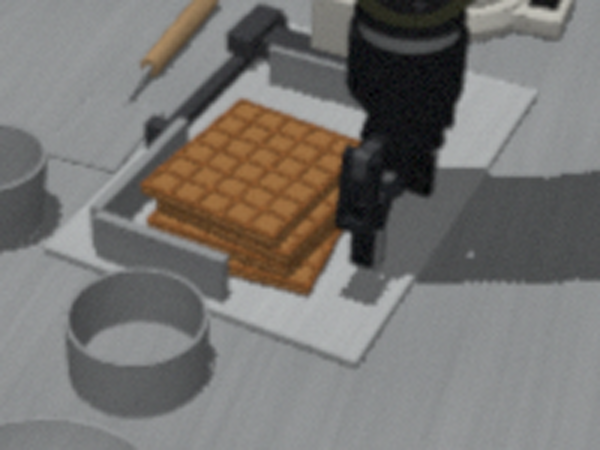

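The side crop shows the fingertip at about (365,262), floating above the plate, and the sheets staggered with the lowest one nearest the viewer. I'll go down 13 mm more and push slowly towards the far fence.

Request:
send_rows --targets '[{"linear": [0,0,0.007],"angular": [0,0,0.0],"grip": -1},{"linear": [0,0,0.005],"angular": [0,0,-0.0024],"grip": -1},{"linear": [0.004,0,0],"angular": [0,0,0],"grip": -1},{"linear": [0.004,0,0],"angular": [0,0,0],"grip": -1},{"linear": [0.003,0,0],"angular": [0,0,0],"grip": -1}]'

```text
t: 4.35
ee_pos: [479.7, 123.1, 13.5]
tcp_rot: [0.997, -0.081, 0.0, -0.0]
ft_force: [-0.6, -0.3, 0.2]
finger_gap: 85.4
```

Request:
send_rows --targets '[{"linear": [0.003,0,0],"angular": [0,0,0.0],"grip": -1},{"linear": [0.003,0,0],"angular": [0,0,0],"grip": -1},{"linear": [0.003,0,0],"angular": [0,0,0],"grip": -1},{"linear": [0.003,0,0],"angular": [0,0,0],"grip": -1},{"linear": [0.003,0,0],"angular": [0,0,0],"grip": -1}]'

```text
t: 4.85
ee_pos: [493.9, 120.7, 13.2]
tcp_rot: [0.997, -0.081, -0.0, 0.0]
ft_force: [-1.8, -0.4, 0.4]
finger_gap: 85.2
```

Request:
send_rows --targets '[{"linear": [0.003,0,0],"angular": [0,0,0.0],"grip": -1},{"linear": [0.003,0,0],"angular": [0,0,0],"grip": -1},{"linear": [0.003,0,0],"angular": [0,0,0],"grip": -1},{"linear": [0.003,0,0],"angular": [0,0,0],"grip": -1},{"linear": [0,0,0],"angular": [0,0,0],"grip": -1}]'

```text
t: 5.35
ee_pos: [506.2, 118.7, 13.3]
tcp_rot: [0.997, -0.081, 0.0, -0.0]
ft_force: [0.0, 0.8, -0.0]
finger_gap: 85.4
```

```bash
python3 - <<'E'
from h import *
where();im,K,Rm,t=grab("wrist");cv2.imwrite("pics/w3.png",im)
E
```

```text
t 5.35 tray [-81.2 -32.8  13.3] yaw -0.0008 z [ 6.e-04  0.e+00 -1.e+00] F [ 0.   0.8 -0. ] gap 85.4
```

View pics/w3.png

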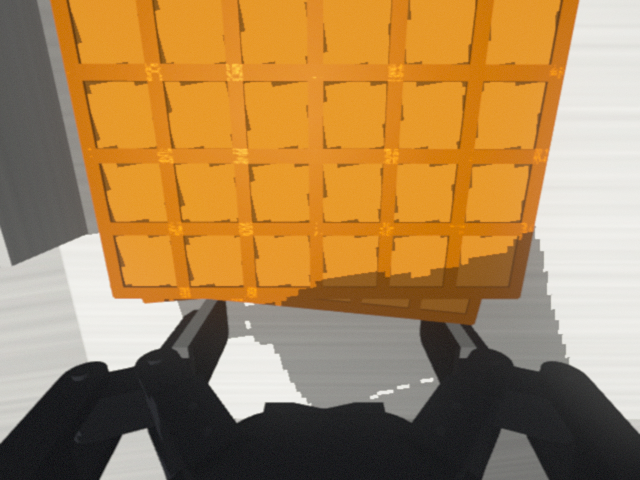

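The wrist view shows the top sheet's near edge square at row 298. A lower sheet sticks out at the right, up to (475,322). I'll push on to the far fence.

Request:
send_rows --targets '[{"linear": [0.003,0,0],"angular": [0,0,0.0],"grip": -1},{"linear": [0.003,0,0],"angular": [0,0,0],"grip": -1},{"linear": [0.003,0,0],"angular": [0,0,0],"grip": -1},{"linear": [0.002,0,0],"angular": [0,0,0],"grip": -1},{"linear": [0,0,0],"angular": [0,0,0],"grip": -1}]'

```text
t: 5.9
ee_pos: [517.0, 116.9, 13.3]
tcp_rot: [0.997, -0.081, 0.0, -0.0]
ft_force: [-0.7, 1.6, -0.1]
finger_gap: 85.1
```

```bash
python3 - <<'E'
from h import *
for i in range(3):where();grab("wrist")
E
```

```text
t 5.9 tray [-70.3 -32.8  13.3] yaw -0.0008 z [ 5.e-04 -0.e+00 -1.e+00] F [-0.7  1.6 -0.1] gap 85.1
t 5.95 tray [-70.4 -32.8  13.3] yaw -0.0008 z [ 7.e-04  0.e+00 -1.e+00] F [-0.4 -0.5  0.5] gap 85.4
t 6.0 tray [-70.4 -32.8  13.4] yaw -0.0008 z [ 7.e-04  0.e+00 -1.e+00] F [ 0.1 -0.2  0.8] gap 85.2
```

Request:
send_rows --targets '[{"linear": [-0.02,0,0],"angular": [0,0,0],"grip": -1},{"linear": [0,0,-0.045],"angular": [0,0,0],"grip": -1},{"linear": [0,0,-0.045],"angular": [0,0,0],"grip": -1},{"linear": [0.029,0.029,-0.02],"angular": [0,0,0],"grip": -1},{"linear": [0.029,0.03,0],"angular": [0,0,0],"grip": -1}]'

```text
t: 6.55
ee_pos: [546.5, 52.4, 127.3]
tcp_rot: [0.997, -0.08, 0.003, -0.0]
ft_force: [0.3, 0.7, -0.9]
finger_gap: 85.0
```

Request:
send_rows --targets '[{"linear": [0.028,0.03,0],"angular": [0,0,0],"grip": -1},{"linear": [0,0,0],"angular": [0,0,-0.143],"grip": -1},{"linear": [0,0,0],"angular": [0,0,-0.143],"grip": -1},{"linear": [0,0,0],"angular": [0,0,-0.143],"grip": -1},{"linear": [0,0,0],"angular": [0,0,-0.143],"grip": -1}]'

```text
t: 7.05
ee_pos: [567.4, 18.3, 123.3]
tcp_rot: [0.979, 0.206, 0.0, 0.0]
ft_force: [0.5, -0.5, 0.3]
finger_gap: 85.1
```

Request:
send_rows --targets '[{"linear": [0,0,0],"angular": [0,0,-0.143],"grip": -1},{"linear": [0,0,0],"angular": [0,0,-0.143],"grip": -1},{"linear": [0,0,0],"angular": [0,0,-0.143],"grip": -1},{"linear": [0,0,0],"angular": [0,0,-0.143],"grip": -1},{"linear": [0,0,0],"angular": [0,0,-0.143],"grip": -1}]'

```text
t: 7.55
ee_pos: [567.4, 18.4, 123.4]
tcp_rot: [0.844, 0.536, 0.0, 0.0]
ft_force: [0.7, 0.4, 0.7]
finger_gap: 85.3
```

Request:
send_rows --targets '[{"linear": [0,0,0],"angular": [0,0,-0.143],"grip": -1},{"linear": [0,0,0],"angular": [0,0,-0.141],"grip": -1},{"linear": [0,0,0],"angular": [0,0,0],"grip": -1}]'

```text
t: 7.85
ee_pos: [567.4, 18.4, 123.4]
tcp_rot: [0.761, 0.648, 0.0, 0.0]
ft_force: [0.8, -0.3, 0.7]
finger_gap: 85.5
```

```bash
python3 - <<'E'
from h import *
where();print(delta((-4,-122,13.3),np.pi/2))
E
```

```text
t 7.85 tray [  -4.7 -121.9  123.4] yaw 1.5726 z [ 4.e-04 -1.e-04 -1.e+00] F [ 0.8 -0.3  0.7] gap 85.5
(array([-1.000e-04,  6.000e-04,  1.101e-01]), array([0.0004, 0.    , 0.0018]))
```

Request:
send_rows --targets '[{"linear": [0,0,0.045],"angular": [0,0,0.0018],"grip": -1},{"linear": [0,0,0.045],"angular": [0,0,0],"grip": -1},{"linear": [0,0,0.015],"angular": [0,0,0],"grip": -1},{"linear": [0,0,0.005],"angular": [0,0,0],"grip": -1},{"linear": [0.004,0,0],"angular": [0,0,0],"grip": -1}]'

```text
t: 8.35
ee_pos: [568.6, 22.3, 14.2]
tcp_rot: [0.763, 0.646, 0.0, 0.0]
ft_force: [-0.2, 0.4, -0.1]
finger_gap: 85.3
```

Request:
send_rows --targets '[{"linear": [0.004,0,0],"angular": [0,0,0.0],"grip": -1},{"linear": [0.003,0,0],"angular": [0,0,0],"grip": -1},{"linear": [0.003,0,0],"angular": [0,0,0],"grip": -1},{"linear": [0.003,0,0],"angular": [0,0,0],"grip": -1},{"linear": [0.003,0,0],"angular": [0,0,0],"grip": -1}]'

```text
t: 8.85
ee_pos: [570.8, 38.5, 13.6]
tcp_rot: [0.763, 0.647, 0.0, 0.0]
ft_force: [-0.3, -2.1, -0.9]
finger_gap: 85.2
```

Request:
send_rows --targets '[{"linear": [0.003,0,0],"angular": [0,0,0.0],"grip": -1},{"linear": [0.003,0,0],"angular": [0,0,0],"grip": -1},{"linear": [0.003,0,0],"angular": [0,0,0],"grip": -1},{"linear": [0.003,0,0],"angular": [0,0,0],"grip": -1},{"linear": [0.003,0,0],"angular": [0,0,0],"grip": -1}]'

```text
t: 9.35
ee_pos: [573.0, 53.2, 13.3]
tcp_rot: [0.763, 0.647, -0.0, -0.0]
ft_force: [-0.7, -1.4, 0.4]
finger_gap: 85.3
```

Request:
send_rows --targets '[{"linear": [0.003,0,0],"angular": [0,0,0.0],"grip": -1},{"linear": [0.002,0,0],"angular": [0,0,0],"grip": -1},{"linear": [0.002,0,0],"angular": [0,0,0],"grip": -1},{"linear": [0,0,0],"angular": [0,0,0],"grip": -1}]'

```text
t: 9.75
ee_pos: [574.3, 60.3, 13.3]
tcp_rot: [0.763, 0.647, 0.0, -0.0]
ft_force: [-0.4, 0.1, 0.2]
finger_gap: 85.2
```

```bash
python3 - <<'E'
from h import *
where();im,K,Rm,t=grab("wrist");cv2.imwrite("pics/w4.png",im)
E
```

```text
t 9.75 tray [ -4.7 -79.5  13.3] yaw 1.5687 z [ 2.e-04  2.e-04 -1.e+00] F [-0.4  0.1  0.2] gap 85.2
```

View pics/w4.png

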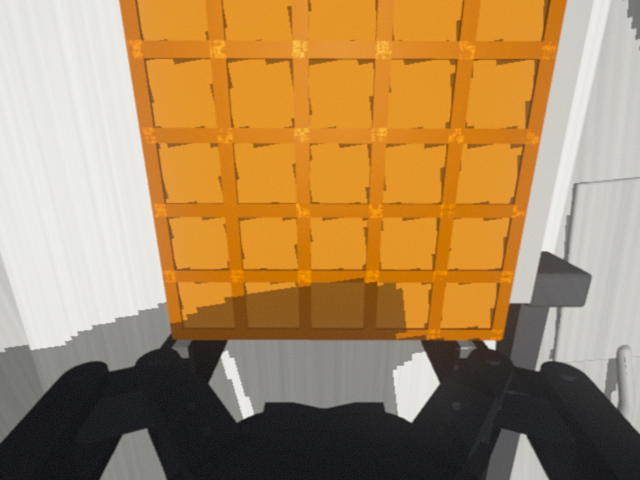

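The wrist view shows the right edge of the whole stack flush along the pusher at row 338, with nothing sticking out. Now the last few millimetres to the left fence, in 1 mm steps.

Request:
send_rows --targets '[{"linear": [0.001,0,0],"angular": [0,0,0],"grip": -1},{"linear": [0.001,0,0],"angular": [0,0,0],"grip": -1},{"linear": [0,0,0],"angular": [0,0,0],"grip": -1}]'

```text
t: 10.1
ee_pos: [574.5, 62.0, 13.3]
tcp_rot: [0.763, 0.647, 0.0, -0.0]
ft_force: [0.3, -0.7, -0.5]
finger_gap: 85.5
```

Request:
send_rows --targets '[{"linear": [0.001,0,0],"angular": [0,0,0],"grip": -1},{"linear": [0,0,0],"angular": [0,0,0],"grip": -1}]'

```text
t: 10.3
ee_pos: [574.7, 63.0, 13.3]
tcp_rot: [0.763, 0.647, 0.0, -0.0]
ft_force: [-0.4, -1.2, 0.2]
finger_gap: 85.0
```

```bash
python3 - <<'E'
from h import *
for i in range(3):where();grab("wrist")
E
```

```text
t 10.3 tray [ -4.7 -76.7  13.3] yaw 1.5686 z [ 0.e+00  1.e-04 -1.e+00] F [-0.4 -1.2  0.2] gap 85.0
t 10.35 tray [ -4.7 -76.8  13.3] yaw 1.5685 z [ 0.e+00  1.e-04 -1.e+00] F [-0.7 -0.6  0.3] gap 85.5
t 10.4 tray [ -4.6 -76.8  13.3] yaw 1.5685 z [ 1.e-04  1.e-04 -1.e+00] F [-0.2 -0.8 -1.2] gap 85.6
```

Request:
send_rows --targets '[{"linear": [0.001,0,0],"angular": [0,0,-0.002],"grip": -1},{"linear": [0,0,0],"angular": [0,0,0],"grip": -1}]'

```text
t: 10.65
ee_pos: [574.8, 63.9, 13.3]
tcp_rot: [0.762, 0.648, -0.0, -0.0]
ft_force: [0.7, -0.7, 0.3]
finger_gap: 84.9
```

Request:
send_rows --targets '[{"linear": [0.0005,0,0],"angular": [0,0,0],"grip": -1},{"linear": [0,0,0],"angular": [0,0,0],"grip": -1}]'

```text
t: 10.85
ee_pos: [574.9, 64.3, 13.3]
tcp_rot: [0.762, 0.648, -0.0, -0.0]
ft_force: [-0.9, -2.1, 1.2]
finger_gap: 85.4
```

Request:
send_rows --targets '[{"linear": [0.0005,0,0],"angular": [0,0,0],"grip": -1},{"linear": [0,0,0],"angular": [0,0,0],"grip": -1}]'

```text
t: 11.05
ee_pos: [574.9, 64.9, 13.2]
tcp_rot: [0.762, 0.648, -0.0, -0.0]
ft_force: [-1.7, -1.6, 0.8]
finger_gap: 85.6
```

```bash
python3 - <<'E'
from h import *
for i in range(3):where();grab("wrist")
E
```

```text
t 11.05 tray [ -4.7 -74.8  13.2] yaw 1.5706 z [-2.e-04 -0.e+00 -1.e+00] F [-1.7 -1.6  0.8] gap 85.6
t 11.1 tray [ -4.7 -74.8  13.3] yaw 1.5706 z [-1.e-04 -0.e+00 -1.e+00] F [-1.8 -1.7 -0.8] gap 85.6
t 11.15 tray [ -4.7 -74.8  13.3] yaw 1.5706 z [-1.e-04  0.e+00 -1.e+00] F [-1.4 -2.5 -0.1] gap 85.6
```

Request:
send_rows --targets '[{"linear": [0.0005,0,0],"angular": [0,0,0],"grip": -1},{"linear": [0,0,0],"angular": [0,0,0],"grip": -1}]'

```text
t: 11.4
ee_pos: [574.9, 64.9, 13.2]
tcp_rot: [0.762, 0.648, -0.0, 0.0]
ft_force: [-2.2, -5.9, 0.5]
finger_gap: 85.4
```

Request:
send_rows --targets '[{"linear": [0.0005,0,0],"angular": [0,0,0],"grip": -1},{"linear": [0,0,0],"angular": [0,0,0],"grip": -1}]'

```text
t: 11.6
ee_pos: [574.9, 64.9, 13.2]
tcp_rot: [0.762, 0.647, -0.001, 0.0]
ft_force: [-3.3, -9.7, 1.4]
finger_gap: 85.2
```

```bash
python3 - <<'E'
from h import *
for i in range(3):where();grab("wrist")
E
```

```text
t 11.6 tray [ -4.7 -74.8  13.2] yaw 1.5698 z [-9.e-04 -1.e-03 -1.e+00] F [-3.3 -9.7  1.4] gap 85.2
t 11.65 tray [ -4.8 -74.8  13.2] yaw 1.5698 z [-9.e-04 -1.e-03 -1.e+00] F [ -2.7 -10.4   2.2] gap 85.4
t 11.7 tray [ -4.8 -74.8  13.2] yaw 1.5699 z [-9.e-04 -9.e-04 -1.e+00] F [ -2.3 -10.8   1.4] gap 85.4
```

Firm contact at y = -74.8 with about 10 N. I'll back off and go round to the near side for the +x push.

Request:
send_rows --targets '[{"linear": [-0.02,0,0],"angular": [0,0,0],"grip": -1},{"linear": [0,0,-0.045],"angular": [0,0,0],"grip": -1},{"linear": [0,0,-0.045],"angular": [0,0,0],"grip": -1},{"linear": [0.03,-0.033,-0.02],"angular": [0,0,0],"grip": -1},{"linear": [0.03,-0.033,0],"angular": [0,0,0],"grip": -1}]'

```text
t: 12.25
ee_pos: [517.3, 116.6, 126.6]
tcp_rot: [0.763, 0.647, 0.003, 0.001]
ft_force: [2.4, 0.8, -0.6]
finger_gap: 85.3
```

Request:
send_rows --targets '[{"linear": [0.033,-0.034,0],"angular": [0,0,0],"grip": -1},{"linear": [0,0,0],"angular": [0,0,0.143],"grip": -1},{"linear": [0,0,0],"angular": [0,0,0.143],"grip": -1},{"linear": [0,0,0],"angular": [0,0,0.143],"grip": -1},{"linear": [0,0,0],"angular": [0,0,0.143],"grip": -1}]'

```text
t: 12.75
ee_pos: [488.3, 154.4, 123.4]
tcp_rot: [0.915, 0.404, 0.0, -0.0]
ft_force: [-0.1, 0.1, -1.0]
finger_gap: 85.4
```

Request:
send_rows --targets '[{"linear": [0,0,0],"angular": [0,0,0.143],"grip": -1},{"linear": [0,0,0],"angular": [0,0,0.143],"grip": -1},{"linear": [0,0,0],"angular": [0,0,0.143],"grip": -1},{"linear": [0,0,0],"angular": [0,0,0.143],"grip": -1},{"linear": [0,0,0],"angular": [0,0,0.143],"grip": -1}]'

```text
t: 13.25
ee_pos: [488.3, 154.3, 123.4]
tcp_rot: [0.998, 0.058, 0.0, -0.0]
ft_force: [-0.3, -0.5, 0.4]
finger_gap: 85.4
```

Request:
send_rows --targets '[{"linear": [0,0,0],"angular": [0,0,0.143],"grip": -1},{"linear": [0,0,0],"angular": [0,0,0.141],"grip": -1},{"linear": [0,0,0],"angular": [0,0,0],"grip": -1}]'

```text
t: 13.55
ee_pos: [488.3, 154.2, 123.4]
tcp_rot: [0.997, -0.082, 0.0, -0.0]
ft_force: [-0.4, 0.5, -0.1]
finger_gap: 85.6
```

```bash
python3 - <<'E'
from h import *
where();print(delta((-100,0,13.3),0))
E
```

```text
t 13.55 tray [-104.6   -0.6  123.4] yaw -0.0027 z [ 4.e-04  4.e-04 -1.e+00] F [-0.4  0.5 -0.1] gap 85.6
(array([ 0.0046, -0.0005,  0.1101]), array([-0.0004, -0.0004, -0.0027]))
```

Request:
send_rows --targets '[{"linear": [0,0.0075,0.045],"angular": [0,0,-0.0027],"grip": -1},{"linear": [0,0,0.045],"angular": [0,0,0],"grip": -1},{"linear": [0,0,0.015],"angular": [0,0,0],"grip": -1},{"linear": [0.01,0,0.005],"angular": [0,0,0],"grip": -1},{"linear": [0.01,0,0],"angular": [0,0,0],"grip": -1}]'

```text
t: 14.05
ee_pos: [507.8, 143.5, 13.5]
tcp_rot: [0.997, -0.078, 0.0, -0.0]
ft_force: [0.1, 0.6, 0.2]
finger_gap: 85.6
```

Request:
send_rows --targets '[{"linear": [0.004,0,0],"angular": [0,0,0],"grip": -1},{"linear": [0.004,0,0],"angular": [0,0,0],"grip": -1},{"linear": [0.003,0,0],"angular": [0,0,0],"grip": -1},{"linear": [0.002,0,0],"angular": [0,0,0],"grip": -1},{"linear": [0,0,0],"angular": [0,0,0],"grip": -1}]'

```text
t: 14.55
ee_pos: [519.8, 141.4, 13.6]
tcp_rot: [0.997, -0.08, 0.0, -0.0]
ft_force: [-0.1, -0.4, -0.5]
finger_gap: 85.4
```

Request:
send_rows --targets '[{"linear": [0.002,0,0],"angular": [0,0,0],"grip": -1},{"linear": [0.001,0,0],"angular": [0,0,0],"grip": -1},{"linear": [0,0,0],"angular": [0,0,0],"grip": -1}]'

```text
t: 14.85
ee_pos: [522.4, 140.8, 13.2]
tcp_rot: [0.997, -0.08, -0.0, 0.0]
ft_force: [-2.0, -0.6, 0.3]
finger_gap: 85.3
```

```bash
python3 - <<'E'
from h import *
for i in range(3):where();im=grab("wrist")[0]
cv2.imwrite("pics/w5.png",im)
E
```

```text
t 14.85 tray [-68.8  -8.3  13.2] yaw 0.0022 z [-5.e-04 -1.e-04 -1.e+00] F [-2.  -0.6  0.3] gap 85.3
t 14.9 tray [-68.8  -8.3  13.2] yaw 0.0022 z [-3.e-04 -1.e-04 -1.e+00] F [-2.4 -0.2  0.4] gap 85.6
t 14.95 tray [-68.8  -8.3  13.2] yaw 0.0022 z [-3.e-04 -1.e-04 -1.e+00] F [-0.7  0.1 -0.4] gap 85.5
```

Request:
send_rows --targets '[{"linear": [0.001,0,0],"angular": [0,0,0.002],"grip": -1},{"linear": [0.001,0,0],"angular": [0,0,0],"grip": -1},{"linear": [0,0,0],"angular": [0,0,0],"grip": -1}]'

```text
t: 15.3
ee_pos: [524.5, 140.6, 13.2]
tcp_rot: [0.997, -0.081, -0.0, 0.0]
ft_force: [-3.7, 0.6, 1.0]
finger_gap: 85.4
```

Request:
send_rows --targets '[{"linear": [0.0005,0,0],"angular": [0,0,0],"grip": -1},{"linear": [0.0005,0,0],"angular": [0,0,0],"grip": -1},{"linear": [0,0,0],"angular": [0,0,0],"grip": -1}]'

```text
t: 15.6
ee_pos: [525.5, 140.4, 13.2]
tcp_rot: [0.997, -0.081, -0.0, -0.0]
ft_force: [-4.6, 0.1, -0.1]
finger_gap: 85.1
```

```bash
python3 - <<'E'
from h import *
for i in range(3):where();im=grab("wrist")[0]
E
```

```text
t 15.6 tray [-65.7  -8.2  13.2] yaw 0.0002 z [-2.e-04  0.e+00 -1.e+00] F [-4.6  0.1 -0.1] gap 85.1
t 15.65 tray [-65.7  -8.2  13.2] yaw 0.0001 z [-2.e-04  0.e+00 -1.e+00] F [-4.3  0.9  0.6] gap 85.0
t 15.7 tray [-65.7  -8.2  13.2] yaw 0.0001 z [-1.e-04  0.e+00 -1.e+00] F [-4.3  0.7 -0.4] gap 85.8
```

Request:
send_rows --targets '[{"linear": [0.0005,0,0],"angular": [0,0,0],"grip": -1},{"linear": [0,0,0],"angular": [0,0,0],"grip": -1}]'

```text
t: 15.95
ee_pos: [525.5, 140.4, 13.1]
tcp_rot: [0.997, -0.081, -0.001, 0.0]
ft_force: [-8.0, 1.7, 3.0]
finger_gap: 86.1
```

Request:
send_rows --targets '[{"linear": [0.0005,0,0],"angular": [0,0,0],"grip": -1},{"linear": [0,0,0],"angular": [0,0,0],"grip": -1}]'

```text
t: 16.15
ee_pos: [525.5, 140.4, 12.9]
tcp_rot: [0.997, -0.081, -0.001, 0.0]
ft_force: [-11.3, 2.5, 2.8]
finger_gap: 85.7
```

```bash
python3 - <<'E'
from h import *
for i in range(3):where();im=grab("wrist")[0]
cv2.imwrite("pics/w5.png",im)
E
```

```text
t 16.15 tray [-65.7  -8.2  12.9] yaw 0.0001 z [-0.0027 -0.     -1.    ] F [-11.3   2.5   2.8] gap 85.7
t 16.2 tray [-65.7  -8.2  12.9] yaw 0.0 z [-0.0026 -0.     -1.    ] F [-11.4   2.2   2.4] gap 85.4
t 16.25 tray [-65.7  -8.3  13. ] yaw -0.0 z [-0.0026 -0.     -1.    ] F [-11.8   2.    2.4] gap 85.3
```

View pics/w5.png

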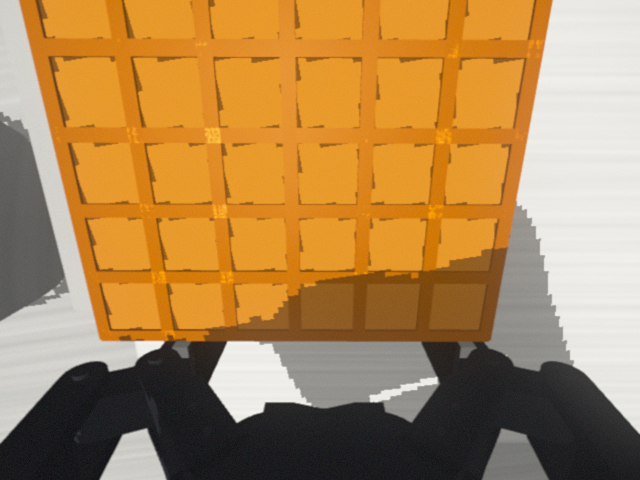

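The wrist view shows the near edge straight against both fingers at row 340, and there is firm contact at x = -65.7. Second y tap next.

Request:
send_rows --targets '[{"linear": [-0.02,0,0],"angular": [0,0,0],"grip": -1},{"linear": [0,0,-0.045],"angular": [0,0,0],"grip": -1},{"linear": [0,0,-0.045],"angular": [0,0,0],"grip": -1},{"linear": [0.028,0.032,-0.02],"angular": [0,0,0],"grip": -1},{"linear": [0.028,0.033,0],"angular": [0,0,0],"grip": -1}]'

```text
t: 16.8
ee_pos: [554.1, 70.0, 127.6]
tcp_rot: [0.997, -0.079, 0.004, -0.0]
ft_force: [1.1, 0.5, -0.7]
finger_gap: 85.5
```

Request:
send_rows --targets '[{"linear": [0.028,0.033,0],"angular": [0,0,0],"grip": -1},{"linear": [0,0,0],"angular": [0,0,-0.143],"grip": -1},{"linear": [0,0,0],"angular": [0,0,-0.143],"grip": -1},{"linear": [0,0,0],"angular": [0,0,-0.143],"grip": -1},{"linear": [0,0,0],"angular": [0,0,-0.143],"grip": -1}]'

```text
t: 17.3
ee_pos: [574.5, 32.9, 123.6]
tcp_rot: [0.978, 0.207, 0.001, 0.0]
ft_force: [0.6, 0.2, 0.3]
finger_gap: 85.7
```

Request:
send_rows --targets '[{"linear": [0,0,0],"angular": [0,0,-0.143],"grip": -1},{"linear": [0,0,0],"angular": [0,0,-0.143],"grip": -1},{"linear": [0,0,0],"angular": [0,0,-0.143],"grip": -1},{"linear": [0,0,0],"angular": [0,0,-0.143],"grip": -1},{"linear": [0,0,0],"angular": [0,0,-0.143],"grip": -1}]'

```text
t: 17.8
ee_pos: [574.5, 33.0, 123.7]
tcp_rot: [0.844, 0.536, 0.001, 0.001]
ft_force: [0.6, 0.4, -0.7]
finger_gap: 85.3
```

Request:
send_rows --targets '[{"linear": [0,0,0],"angular": [0,0,-0.143],"grip": -1},{"linear": [0,0,0],"angular": [0,0,-0.141],"grip": -1},{"linear": [0,0,0],"angular": [0,0,0],"grip": -1},{"linear": [0,0,0],"angular": [0,0,0],"grip": -1}]'

```text
t: 18.2
ee_pos: [574.2, 33.1, 123.5]
tcp_rot: [0.763, 0.646, 0.0, 0.0]
ft_force: [-0.4, 0.4, 0.5]
finger_gap: 85.3
```

```bash
python3 - <<'E'
from h import *
where();print(delta((-2,-100,13.3),np.pi/2))
im,K,Rm,t=grab("side");cv2.imwrite("pics/s3.png",im);np.savez("s3.npz",K=K,R=Rm,t=t)
E
```

```text
t 18.2 tray [  -0.3 -106.3  123.5] yaw 1.5669 z [ 1.e-03 -1.e-04 -1.e+00] F [-0.4  0.4  0.5] gap 85.3
(array([ 0.0063, -0.0018,  0.1102]), array([ 0.001 , -0.0001, -0.0039]))
```

Request:
send_rows --targets '[{"linear": [0,-0.0018,0.045],"angular": [0,0,-0.003],"grip": -1},{"linear": [0,0,0.045],"angular": [0,0,0],"grip": -1},{"linear": [0,0,0.015],"angular": [0,0,0],"grip": -1},{"linear": [0.01,0,0.005],"angular": [0,0,0],"grip": -1},{"linear": [0.008,0,0],"angular": [0,0,0],"grip": -1}]'

```text
t: 18.75
ee_pos: [575.8, 52.1, 14.3]
tcp_rot: [0.761, 0.649, 0.0, 0.0]
ft_force: [-0.6, 0.0, 1.0]
finger_gap: 85.2
```

Request:
send_rows --targets '[{"linear": [0.004,0,0],"angular": [0,0,0],"grip": -1},{"linear": [0.003,0,0],"angular": [0,0,0],"grip": -1},{"linear": [0.003,0,0],"angular": [0,0,0],"grip": -1},{"linear": [0.001,0,0],"angular": [0,0,0],"grip": -1},{"linear": [0,0,0],"angular": [0,0,0],"grip": -1}]'

```text
t: 19.25
ee_pos: [576.8, 62.2, 13.6]
tcp_rot: [0.761, 0.649, 0.0, 0.0]
ft_force: [-0.7, 0.2, 0.3]
finger_gap: 85.3
```

Request:
send_rows --targets '[{"linear": [0.001,0,0],"angular": [0,0,0],"grip": -1},{"linear": [0,0,0],"angular": [0,0,0],"grip": -1},{"linear": [0,0,0],"angular": [0,0,0],"grip": -1}]'

```text
t: 19.55
ee_pos: [576.9, 63.1, 13.3]
tcp_rot: [0.761, 0.649, -0.0, -0.0]
ft_force: [0.2, 0.1, -0.5]
finger_gap: 85.4
```

```bash
python3 - <<'E'
from h import *
for i in range(3):where();im=grab("wrist")[0]
E
```

```text
t 19.55 tray [ -2.5 -76.3  13.3] yaw 1.5741 z [-1.e-04 -0.e+00 -1.e+00] F [ 0.2  0.1 -0.5] gap 85.4
t 19.6 tray [ -2.5 -76.3  13.2] yaw 1.5741 z [-1.e-04  0.e+00 -1.e+00] F [0.3 0.1 0. ] gap 85.3
t 19.65 tray [ -2.5 -76.3  13.3] yaw 1.5741 z [-1.e-04 -0.e+00 -1.e+00] F [ 0.2 -0.   0.5] gap 85.2
```

Request:
send_rows --targets '[{"linear": [0.0005,0,0],"angular": [0,0,0.0033],"grip": -1},{"linear": [0.0005,0,0],"angular": [0,0,0],"grip": -1},{"linear": [0,0,0],"angular": [0,0,0],"grip": -1}]'

```text
t: 20.0
ee_pos: [577.1, 64.2, 13.3]
tcp_rot: [0.762, 0.648, 0.0, -0.0]
ft_force: [-0.3, 0.9, -0.5]
finger_gap: 85.6
```

Request:
send_rows --targets '[{"linear": [0.0005,0,0],"angular": [0,0,0],"grip": -1},{"linear": [0.0005,0,0],"angular": [0,0,0],"grip": -1},{"linear": [0,0,0],"angular": [0,0,0],"grip": -1}]'

```text
t: 20.3
ee_pos: [577.1, 64.5, 13.2]
tcp_rot: [0.762, 0.648, -0.0, 0.0]
ft_force: [-0.6, -5.8, 1.3]
finger_gap: 85.4
```

```bash
python3 - <<'E'
from h import *
for i in range(3):where();im=grab("wrist")[0]
E
```

```text
t 20.3 tray [ -2.5 -74.8  13.2] yaw 1.5707 z [-4.e-04 -8.e-04 -1.e+00] F [-0.6 -5.8  1.3] gap 85.4
t 20.35 tray [ -2.5 -74.8  13.2] yaw 1.5706 z [-4.e-04 -7.e-04 -1.e+00] F [-0.5 -5.6  0.4] gap 85.8
t 20.4 tray [ -2.5 -74.8  13.2] yaw 1.5706 z [-4.e-04 -7.e-04 -1.e+00] F [-1.2 -6.3  0.5] gap 85.5
```

Request:
send_rows --targets '[{"linear": [-0.02,0,0],"angular": [0,0,0],"grip": -1},{"linear": [0,0,-0.045],"angular": [0,0,0],"grip": -1},{"linear": [0,0,-0.045],"angular": [0,0,0],"grip": -1},{"linear": [-0.02,-0.03,-0.02],"angular": [0,0,0],"grip": -1},{"linear": [-0.02,-0.03,0],"angular": [0,0,0],"grip": -1}]'

```text
t: 20.95
ee_pos: [508.9, 15.4, 126.2]
tcp_rot: [0.762, 0.648, 0.002, 0.002]
ft_force: [0.6, 0.2, -0.9]
finger_gap: 85.6
```

Request:
send_rows --targets '[{"linear": [-0.02,-0.03,0],"angular": [0,0,0],"grip": -1},{"linear": [-0.02,-0.02,0],"angular": [0,0,0],"grip": -1},{"linear": [0,0,0],"angular": [0,0,0],"grip": -1},{"linear": [0,0,0],"angular": [0,0,0],"grip": -1}]'

```text
t: 21.35
ee_pos: [452.9, -16.0, 123.7]
tcp_rot: [0.762, 0.647, 0.0, 0.0]
ft_force: [0.7, -0.1, -0.3]
finger_gap: 85.4
```

```bash
python3 - <<'E'
from h import *
where();im,K,Rm,t=grab("wrist");cv2.imwrite("pics/w6.png",im)
s=grab("side")[0]
def corners(K,Rm,t):
    return proj(t2w([(x,y,z) for z in(8,48) for x,y in((55,65),(55,-65),(-55,-65),(-55,65))]),K,Rm,t)
print(corners(K,Rm,t).round(),corners(*grab("side")[1:]).round())
a=im[0:290,120:520];b=s[230:320,270:395]
out=np.zeros((600,800,3),np.uint8)
out[:300,:414]=cv2.resize(a,(414,300));out[300:,:]=0
out[:,:]=0
a2=cv2.resize(im[0:200,100:500],(800,400),interpolation=2);out[:400,:]=a2
b2=cv2.resize(b,(278,200),interpolation=2);out[400:,:278]=b2
cv2.imwrite("pics/c6.png",out)
E
```

```text
t 21.35 tray [-112.2 -174.3  123.7] yaw 1.5701 z [ 0.0011 -0.     -1.    ] F [ 0.7 -0.1 -0.3] gap 85.4
[[ 625. -176.]
 [ 572.   81.]
 [ 409.   81.]
 [ 426. -176.]
 [ 704. -257.]
 [ 623.   70.]
 [ 426.   70.]
 [ 453. -257.]] [[284. 293.]
 [315. 260.]
 [358. 275.]
 [331. 310.]
 [283. 277.]
 [314. 246.]
 [359. 260.]
 [331. 294.]]
```

View pics/c6.png

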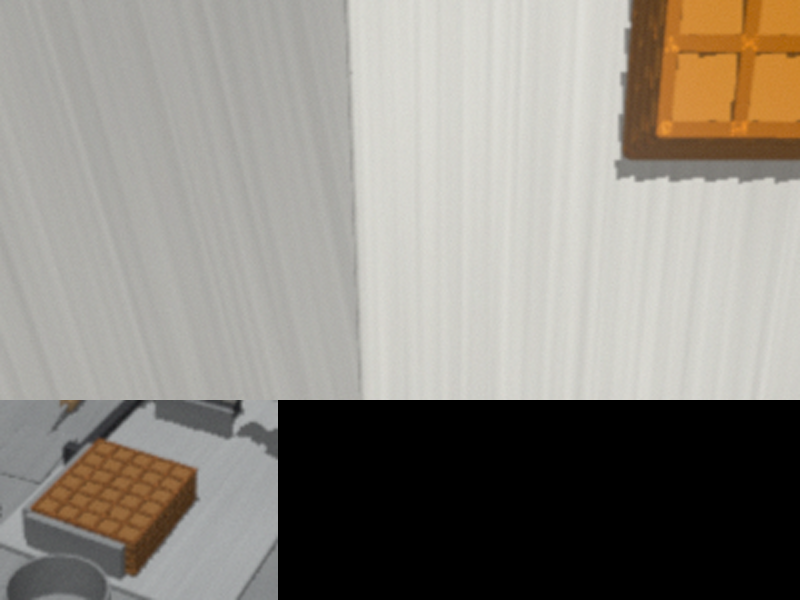

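The crop shows the four layers flush on the vertical faces at the near-right corner, at wrist pixel (411,79) against (409,81) predicted. In the side view the stack fills the fence corner. Next is the gate: fingers shut, pushing the handle from behind.

Request:
send_rows --targets '[{"linear": [-0.03,0,-0.02],"angular": [0,0,0],"grip": 1},{"linear": [-0.035,0,0],"angular": [0,0,0],"grip": 1},{"linear": [-0.035,0.03,0],"angular": [0,0,0],"grip": 1},{"linear": [-0.008,0.045,0],"angular": [0,0,0],"grip": 1},{"linear": [0,0.037,0],"angular": [0,0,0],"grip": 1}]'

```text
t: 22.0
ee_pos: [547.7, -142.1, 143.1]
tcp_rot: [0.762, 0.647, 0.0, 0.0]
ft_force: [0.4, 0.7, -0.2]
finger_gap: 12.2
```

Request:
send_rows --targets '[{"linear": [0,0,0],"angular": [0,0,0],"grip": 1},{"linear": [0,0,0],"angular": [0,0,0],"grip": 1},{"linear": [0,0,0],"angular": [0,0,0],"grip": 1}]'

```text
t: 22.3
ee_pos: [545.2, -140.0, 143.0]
tcp_rot: [0.762, 0.648, -0.0, -0.0]
ft_force: [-0.9, 0.0, -0.2]
finger_gap: -0.1
```

```bash
python3 - <<'E'
from h import *
where();print(delta((0,-280,62),np.pi/2))
im,K,Rm,t=grab("wrist");cv2.imwrite("pics/w7.png",im)
E
```

```text
t 22.3 tray [  -1.1 -281.8  143. ] yaw 1.5715 z [-8.e-04  3.e-04 -1.e+00] F [-0.9  0.  -0.2] gap -0.1
(array([0.0018, 0.0012, 0.081 ]), array([-0.0008, -0.0002,  0.0007]))
```

View pics/w7.png

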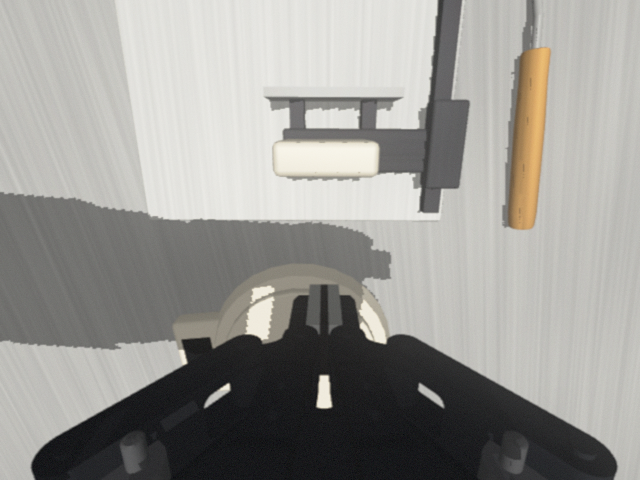

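The wrist view shows the handle centred at (326,158) and the shut fingers at (325,290), so they are aligned and behind it. I'll descend and push.

Request:
send_rows --targets '[{"linear": [0,0.001,0.04],"angular": [0,0,0],"grip": 1},{"linear": [0,0,0.036],"angular": [0,0,0],"grip": 1},{"linear": [0,0,0.005],"angular": [0,0,0],"grip": 1},{"linear": [0.012,0,0],"angular": [0,0,0],"grip": 1},{"linear": [0.01,0,0],"angular": [0,0,0],"grip": 1}]'

```text
t: 22.85
ee_pos: [551.1, -118.2, 64.3]
tcp_rot: [0.762, 0.648, 0.001, 0.001]
ft_force: [0.8, -0.0, 1.1]
finger_gap: -0.6
```

Request:
send_rows --targets '[{"linear": [0.004,0,0],"angular": [0,0,0],"grip": 1},{"linear": [0.004,0,0],"angular": [0,0,0],"grip": 1},{"linear": [0.005,0,0],"angular": [0,0,0],"grip": 1},{"linear": [0.006,0,0],"angular": [0,0,0],"grip": 1},{"linear": [0.006,0,0],"angular": [0,0,0],"grip": 1}]'

```text
t: 23.35
ee_pos: [554.4, -94.0, 62.5]
tcp_rot: [0.762, 0.648, 0.0, 0.0]
ft_force: [0.1, -1.6, 2.7]
finger_gap: 0.1
```

Request:
send_rows --targets '[{"linear": [0.008,0,0],"angular": [0,0,0],"grip": 1},{"linear": [0.008,0,0],"angular": [0,0,0],"grip": 1},{"linear": [0.008,0,0],"angular": [0,0,0],"grip": 1},{"linear": [0.008,0,0],"angular": [0,0,0],"grip": 1},{"linear": [0.008,0,0],"angular": [0,0,0],"grip": 1}]'

```text
t: 23.85
ee_pos: [560.9, -54.1, 62.3]
tcp_rot: [0.762, 0.648, 0.0, 0.0]
ft_force: [1.1, -3.2, 2.0]
finger_gap: -0.1
```

```bash
python3 - <<'E'
from h import *
where()
E
```

```text
t 23.85 tray [   0.6 -194.5   62.3] yaw 1.5711 z [ 3.e-04 -1.e-04 -1.e+00] F [ 1.1 -3.2  2. ] gap -0.1
```

Request:
send_rows --targets '[{"linear": [0.008,0,0],"angular": [0,0,0],"grip": 1},{"linear": [0.008,0,0],"angular": [0,0,0],"grip": 1},{"linear": [0.008,0,0],"angular": [0,0,0],"grip": 1},{"linear": [0.008,0,0],"angular": [0,0,0],"grip": 1},{"linear": [0.008,0,0],"angular": [0,0,0],"grip": 1}]'

```text
t: 24.35
ee_pos: [567.2, -14.6, 62.2]
tcp_rot: [0.762, 0.648, -0.0, -0.0]
ft_force: [1.4, -2.7, -0.0]
finger_gap: 0.1
```

Request:
send_rows --targets '[{"linear": [0.005,0,0],"angular": [0,0,0],"grip": 1},{"linear": [0.004,0,0],"angular": [0,0,0],"grip": 1},{"linear": [0.003,0,0],"angular": [0,0,0],"grip": 1},{"linear": [0.002,0,0],"angular": [0,0,0],"grip": 1},{"linear": [0,0,0],"angular": [0,0,0],"grip": 1}]'

```text
t: 24.85
ee_pos: [569.2, -1.2, 62.2]
tcp_rot: [0.762, 0.648, -0.0, -0.0]
ft_force: [-0.5, 0.4, 0.5]
finger_gap: -0.1
```

Request:
send_rows --targets '[{"linear": [0.002,0,0],"angular": [0,0,0],"grip": 1},{"linear": [0.001,0,0],"angular": [0,0,0],"grip": 1},{"linear": [0.001,0,0],"angular": [0,0,0],"grip": 1},{"linear": [0,0,0],"angular": [0,0,0],"grip": 1}]'

```text
t: 25.25
ee_pos: [569.9, 2.6, 62.1]
tcp_rot: [0.762, 0.648, -0.0, -0.0]
ft_force: [-0.9, -0.6, -0.3]
finger_gap: -0.0
```

```bash
python3 - <<'E'
from h import *
for i in range(2):where();im=grab("wrist")[0]
E
```

```text
t 25.25 tray [   0.3 -137.1   62.1] yaw 1.571 z [-4.e-04  1.e-04 -1.e+00] F [-0.9 -0.6 -0.3] gap -0.0
t 25.3 tray [   0.4 -137.1   62.2] yaw 1.5709 z [-3.e-04  2.e-04 -1.e+00] F [-1.  -0.3 -0.2] gap -0.3
```

Request:
send_rows --targets '[{"linear": [0.001,0,0],"angular": [0,0,0],"grip": 1},{"linear": [0.001,0,0],"angular": [0,0,0],"grip": 1},{"linear": [0,0,0],"angular": [0,0,0],"grip": 1}]'

```text
t: 25.65
ee_pos: [570.4, 4.6, 62.3]
tcp_rot: [0.762, 0.648, 0.0, -0.0]
ft_force: [-0.1, -0.5, -0.5]
finger_gap: -0.1
```

Request:
send_rows --targets '[{"linear": [0.001,0,0],"angular": [0,0,0],"grip": 1},{"linear": [0,0,0],"angular": [0,0,0],"grip": 1}]'

```text
t: 25.85
ee_pos: [570.5, 5.5, 62.2]
tcp_rot: [0.762, 0.648, 0.0, -0.0]
ft_force: [-0.9, 0.0, -0.3]
finger_gap: -0.2
```

Request:
send_rows --targets '[{"linear": [0.001,0,0],"angular": [0,0,0],"grip": 1},{"linear": [0,0,0],"angular": [0,0,0],"grip": 1}]'

```text
t: 26.05
ee_pos: [570.7, 6.5, 62.3]
tcp_rot: [0.762, 0.648, 0.0, -0.0]
ft_force: [-0.3, -0.5, -1.8]
finger_gap: -0.1
```

Request:
send_rows --targets '[{"linear": [0.0005,0,0],"angular": [0,0,0],"grip": 1},{"linear": [0,0,0],"angular": [0,0,0],"grip": 1}]'

```text
t: 26.25
ee_pos: [570.8, 6.9, 62.3]
tcp_rot: [0.762, 0.648, -0.0, 0.0]
ft_force: [-1.7, -1.6, -1.4]
finger_gap: -0.1
```

```bash
python3 - <<'E'
from h import *
for i in range(2):where();im=grab("wrist")[0]
E
```

```text
t 26.25 tray [   0.5 -132.7   62.3] yaw 1.5709 z [-0. -0. -1.] F [-1.7 -1.6 -1.4] gap -0.1
t 26.3 tray [   0.5 -132.7   62.3] yaw 1.5709 z [-0. -0. -1.] F [-2.  -2.3 -1. ] gap -0.1
```

Request:
send_rows --targets '[{"linear": [0.0005,0,0],"angular": [0,0,0],"grip": 1},{"linear": [0.0005,0,0],"angular": [0,0,0],"grip": 1},{"linear": [0,0,0],"angular": [0,0,0],"grip": 1}]'

```text
t: 26.65
ee_pos: [570.8, 7.0, 62.3]
tcp_rot: [0.762, 0.648, -0.001, 0.0]
ft_force: [-2.6, -9.9, 0.9]
finger_gap: -0.2
```

Request:
send_rows --targets '[{"linear": [0.0005,0,0],"angular": [0,0,0],"grip": 1},{"linear": [0.0005,0,0],"angular": [0,0,0],"grip": 1},{"linear": [0,0,0],"angular": [0,0,0],"grip": 1}]'

```text
t: 26.95
ee_pos: [570.8, 7.0, 62.3]
tcp_rot: [0.762, 0.648, -0.001, 0.001]
ft_force: [-5.3, -17.4, 1.3]
finger_gap: 0.0
```

```bash
python3 - <<'E'
from h import *
for i in range(2):where();im=grab("wrist")[0]
E
```

```text
t 26.95 tray [   0.5 -132.6   62.3] yaw 1.5703 z [-9.0e-04 -2.4e-03 -1.0e+00] F [ -5.3 -17.4   1.3] gap 0.0
t 27.0 tray [   0.5 -132.6   62.3] yaw 1.5703 z [-0.001  -0.0024 -1.    ] F [ -4.7 -18.5   1.8] gap -0.3
```

Hard stop: position stays at y = -132.6 while the force rises to 18 N. That matches the expected end position. I'll back off, go up and check.

Request:
send_rows --targets '[{"linear": [-0.02,0,0],"angular": [0,0,0],"grip": 1},{"linear": [-0.01,0,-0.03],"angular": [0,0,0],"grip": 1},{"linear": [0,0,-0.045],"angular": [0,0,0],"grip": 1},{"linear": [0,0,-0.045],"angular": [0,0,0],"grip": 1},{"linear": [0.03,0,-0.03],"angular": [0,0,0],"grip": 1}]'

```text
t: 27.55
ee_pos: [571.6, 7.2, 215.9]
tcp_rot: [0.763, 0.647, 0.001, 0.001]
ft_force: [0.9, 1.1, 0.3]
finger_gap: -0.0
```

Request:
send_rows --targets '[{"linear": [0.04,0,-0.01],"angular": [0,0,0],"grip": 1},{"linear": [0.02,0,0],"angular": [0,0,0],"grip": 1},{"linear": [0,0,0],"angular": [0,0,0],"grip": 1},{"linear": [0,0,0],"angular": [0,0,0],"grip": 1}]'

```text
t: 27.95
ee_pos: [580.6, 68.1, 222.1]
tcp_rot: [0.762, 0.648, -0.0, -0.0]
ft_force: [0.4, 0.6, 1.4]
finger_gap: -0.3
```

```bash
python3 - <<'E'
from h import *
where();im,K,Rm,t=grab("wrist")
s=4.0
P=proj(t2w([(55,65,48),(55,-65,48),(-55,-65,48),(-55,65,48)]),K,Rm,t);print(P.round(1))
x0,y0=int(P[:,0].min()-30),max(0,int(P[:,1].min()-20))
c=im[y0:y0+235,x0:x0+300];out=cv2.resize(c,None,fx=2.5,fy=2.5,interpolation=2);print(x0,y0)
cv2.imwrite("pics/w8.png",out);cv2.imwrite("pics/w8full.png",im)
E
```

```text
t 27.95 tray [  0.3 -70.7 222.1] yaw 1.5717 z [-3.e-04  0.e+00 -1.e+00] F [0.4 0.6 1.4] gap -0.3
[[391.   56. ]
 [382.4 211.8]
 [264.5 211.7]
 [256.1  55.9]]
226 35
```

View pics/w8.png

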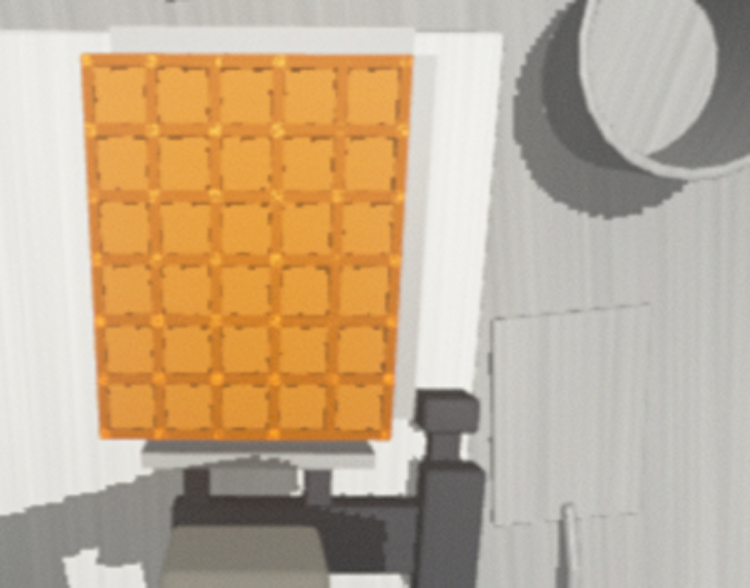

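```bash
python3 - <<'E'
from h import *
im,K,Rm,t=grab("wrist")
f=lambda c,r,z:print(w2t(cast([(226+c/2.5,35+r/2.5)],z,K,Rm,t)).round(1))
for c,r,z in((145,453,42),(372,453,42),(82,55,48),(412,55,48),(391,438,48),(101,438,48)):f(c,r,z)
h0=proj(t2w([(0,-103,84),(30,-103,84)]),K,Rm,t);print(((h0-[226,35])*2.5).round())
E
```

```text
[[-37.7 -71.4  42. ]]
[[ 49.1 -71.4  42. ]]
[[-52.7  63.7  48. ]]
[[55.  63.6 48. ]]
[[ 54.9 -64.1  48. ]]
[[-53.2 -64.1  48. ]]
[[243. 571.]
 [330. 571.]]
```

The gate face measures y = -71.4 mm, where the stop would put it at -71. The sheet corners are within about 2 mm of ideal, and the robot is clear. Handing in.

```bash
python3 -c "
from h import *
where();print(bot.finish_job())"
```

```text
t 28.05 tray [  0.5 -71.6 222. ] yaw 1.5702 z [-4.e-04 -1.e-04 -1.e+00] F [ 0.7 -0.1  0.1] gap 0.1
the job is handed in; nothing more can be done
None
```

The stack is squared in the corner of the tray and the gate is at its stop. I handed the job in at 28 s with the arm clear of everything.

**What I did:** With the open fingers as a two-point pusher, I pushed the stack towards the far fence and then against the left fence. I then pushed it firmly against the far fence and tapped the left side once more. The highest reading was about 12 N. Then I shut the fingers and pushed the handle from behind until the gate stopped dead, at about 18 N.

**Last checks:**
- **Sheets:** The top sheet's corners measured within about 2 mm of their squared places, about as good as the measurement can resolve. The pictures show it flush with both fences. The second left tap met no resistance until the same position as the first, so the stack had not shifted.
- **Lower sheets:** I confirmed these only from the layers lining up on the near and right faces, not from a view of their edges at the fences.
- **Gate:** Its face measured y = -71.4 mm, against -71 mm at the stop.
- **Things round the tray:** The arm pressed on none of them during the job. The last picture shows the cup and part of the spatula; I did not measure the others again at the end.

No check failed.

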